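# Unlock a levelling bar and angle it out of its transport tray

## Robot

A 6-joint arm with a two-finger parallel gripper is mounted at the origin on the work surface. World frame = base frame: x ahead of the robot, y to its left, z up, the work surface at z = 0. Lengths are in m, angles in rad, forces in N, time in s.
With the tool pointing down it reaches from about 0.375 to 0.825 m from the base axis. Payload 5.5 kg.
Tool frame: the origin (TCP) lies at the very end of the fingers, on their centre line; the grasp point (between the pads) lies 19 mm behind it; z points along the fingers, y is the line along which they close (so a half turn about z gives the same grasp; the last joint's range is limited). The gripper opens to 85 mm and grips with 20 to 120 N. Pads are 22 mm wide; open, the fingers measure 114 mm over their backs; the gripper's body (76 mm by 85 mm) begins 54 mm behind the grasp point. The pads swing forward as they close: fully open they stand 13 mm farther back than shut.
Start: joints at [1.304, 0.314, -0.047, 1.21, 0, 1.571], TCP at [0.158, 0.579, 0.211] pointing down, gripper open.
Joint ranges: [-2.67, 2.67], [-0.69, 1.73], [-1.03, 1.25], [-2.08, 2.16], [-1.42, 1.45], [-3.14, 3.14]. Speed limits (rad/s): [2.39, 2.39, 3.01, 3.14, 3.14, 3.14].

## Interface

Orientations are given as [roll, pitch, yaw] about the fixed x, y, z axes, in that order (R = Rz(yaw) Ry(pitch) Rx(roll)).
In Python, from cell import manip gives the robot as it stands. The module is installed in compiled form; this text tells all that it offers.
- The arm moves only by the tool drive_tool, never from a script. Its argument "plan" is a list of rows, each a list of 6 numbers: the shift along the tool's x, y, z in cm, then the turn, a rotation vector about the tool's x, y, z in rad. A call has 1 to 5 rows; each row shifts and turns the commanded pose from where the row before left it, along the tool's axes as they then stand; what a row does not reach is not made up. A row lasts 1/12 s, in which the tool goes at most 41.7 mm and 7.16 degrees, less where a joint would pass 70% of its speed; a pose out of reach is approached as far as the arm can. A call is refused whole if a number of a shift passes 4.17 or a number of a turn 0.125, either way. A call with a gripper value outside its range is refused whole. "gripper" is the finger opening in cm, from 0 to 8.54, set as the call begins (left out, the last holds). The fingers move at their own pace and stop on an object; "grip_force" is the grip in N (left out, the last holds). Time passes only in rows, so rows that do not move let the fingers close. It gives the time, the measured TCP pose, the force, the opening and the grip force at its end, in the units of the state.
- manip.observe(): the state, without advancing time (a new reading comes with each control period).
- manip.grab_frame(name): name is "side" or "top" or "wrist"; returns a dict with "color" (480x640x3 uint8, red, green, blue), "fx", "fy", "cx", "cy" (pixels), "eye" and "orientation" of the camera in the world; the wrist camera has in their place "T_tool_cam" (4x4, takes a point from camera to tool coordinates, whose origin is the TCP and whose axes are the flange's). Camera axes: x right, y down, z forward; pixel columns grow to the right and rows downward; lengths in m; the calibration is good to about 2 mm. The wrist camera is an equidistant fisheye: a pixel r from the principal point sees the ray r / f radians off the axis. A picture is of the moment at which its call begins: read the wrist's pose just before it. There is no depth.
- manip.sign_off(): hands the job in; it is judged then, once.
The state is a dict: "clock": time; "q": joint angles; "qd": joint speeds; "joint_efforts": joint torques, N m; "tool_pos": TCP position; "orientation": TCP orientation; "contact_force": force on the tool from outside, world axes, zero at the start; "moment": the same for the moment, N m; "width": opening from 0.0 (shut) to 1.0 (fully open); "grip_force": force on a finger pad.
Only numpy, scipy, OpenCV 4.12 (cv2) and the standard library are available. Lean on these libraries where they do the work, as an engineer would, in place of code of your own. Each camera call takes 0.05 s, during which the arm holds its last target. There are 200 camera calls.

## Task

Pull the orange locking plug out of its sprung socket on the transport tray and drop it, foot first, into the empty blue pail. Then take the aluminium levelling bar out of the tray: it is longer than the opening, so slide it further under the deep deck that the plug was blocking, tilt its other end up through the opening, draw it out at a slant, and finish still holding it in the gripper, motionless, with both its ends at least 10 cm above the tray's decks. Leave both pails standing where they are.

Things in the scene. Friction and masses are not known exactly. Their poses are not given: they have to be found in the camera images.
- tray: Grey tray, fixed, open on top, a steel deck over each end. Origin: on the table under the centre of the opening between the decks; y along the tray towards the deep deck and plug, x across, z up. In mm: floor top z 6; inside x -90 to 90, y -145 to 225; walls 6 thick. Opening: y -110 to 110, x -90 to 90. The bar comes out only when slid in +y until its -y end is clear of the short deck.
- short_deck (a point): Middle of the short deck's inner edge (yellow tape), on its top: tray frame (0, -110, 76) mm. The deck covers tray y -151 to -110 over the whole width, underside z 70, top z 76.
- deep_deck (a point): Middle of the deep deck's inner edge (yellow tape), on top: tray frame (0, 110, 76) mm. It covers tray y 110 to 231, underside z 70. Below it, from y 118 to the end wall at y 225, two black guides, floor to deck, leave a channel x -12 to 12 for the bar's end. The seated plug's shank comes down at (0, 181), filling y 172 to 190, and stops the bar; once pulled, the bar slides in up to the wall.
- tray_socket (a point): Centre of the mouth of the plug's socket, tray frame (0, 181, 94) mm: black block 44 x 44, 18 high, on the deep deck, hole 20 x 20. Detent housing on its +x side, 20 long, top at z 92. Its sprung brass nose grips the plug's groove: pull straight up, about 5 to 12 N over the first 10 mm, then little; the shank is out after 80 mm.
- plug: Orange locking plug, loose, 60 g, 114 mm long. Origin: centre of its foot (bottom of the shank); z up along it. Square shank 18 x 18 from z 0 to 80 with a groove (12 x 12) at z 62 to 76; square head 28 x 28 from z 80 to 114, to be gripped. Seated, the head rests on the socket block and the foot is at z 14 in the tray frame; its x, y axes are the tray's.
- bar: Aluminium levelling bar, loose, 300 long (its y), 18 wide (x), 20 high (z), 150 to 320 g; red ends, 40 mm blue band at the middle. Origin: centre of its underside; centre of mass 10 mm above. It lies on the tray's floor lengthwise, +y end in the channel under the deep deck, -y end under the short deck, its middle in the opening at tray y 9 to 18 mm.
- bar_end_shallow (a point): Centre of the bar's -y end face (150 mm from the bar's middle, 10 mm above its underside), at first under the short deck.
- bar_end_deep (a point): Centre of the bar's +y end face, at first in the channel under the deep deck.
- blue_pail: Empty blue plastic pail, loose, 300 g, 75 high, outside radius 42 at the base and 50 at the rim, wall 4, floor 5 thick. Origin: centre of its underside. It stands left or right of the tray. The plug, dropped in foot first, leans on the rim.
- white_pail: White pail of the same size holding brown stones, loose, 700 g; on the other side of the tray. Leave it. Origin: centre of its underside.
Mind the look-alikes: they are no part of the job. Of the things that look like the plug, the middle-sized one is meant.

How it is judged:
On the way, in this order (a step that is already met when the one before it is completed fails the run):
1. the plug is let go in the blue pail while the bar still lies in the tray (horizontal distance between plug and blue_pail below 0.046 m and z of plug in the frame of blue_pail between -0.01 and 0.04 m and angle between blue_pail's own z axis and vertical below 0.15 rad and contact force between plug and the fingers below 0.1 N and linear speed of plug below 0.03 m/s and height (world z) of bar below 0.03 m), for 0.2 s.
2. the bar passes through the opening at a slant: its one end above the decks, its other still under the deep deck (height (world z) of bar_end_shallow above 0.08 m and y of bar_end_deep in the frame of tray above 0.11 m and height (world z) of bar_end_deep below 0.07 m), for 0.02 s.
At the end, for the whole second after the job is handed in: The plug is in the blue pail, foot within 46 mm of the pail's axis and less than 40 mm above its underside, and let go; the blue pail stands upright. The bar is held in the fingers, still, touching nothing else, both end centres more than 165 mm above the table (about 90 mm above the decks) (horizontal distance between plug and blue_pail below 0.046 m and z of plug in the frame of blue_pail between -0.01 and 0.04 m and angle between blue_pail's own z axis and vertical below 0.15 rad and contact force between plug and the fingers below 0.1 N and linear speed of each of plug, bar below 0.03 m/s and height (world z) of each of bar_end_shallow, bar_end_deep above 0.165 m and contact force between bar and the fingers above 1 N and contact force between bar and tray below 0.05 N and angular speed of bar below 0.3 rad/s); the arm keeps its last pose, push and grip.
It fails at once if the white pail is pushed more than 40 mm (distance of white_pail from where it was at the start of the episode above 0.04 m).
It fails at once if the blue pail is pushed more than 40 mm (distance of blue_pail from where it was at the start of the episode above 0.04 m).
It also fails if it takes over 61 s, if anything falls off the work surface, if the arm or the gripper's body presses on something with over 40 N, if the wrist force passes 120 N, or if a joint passes its speed limit or range.

## Working session

There is one attempt and no reset: what is moved stays moved. The work goes in short steps, Python scripts to look and compute and a tool call to move; the robot and the scene stay as the last step left them, time stands still between calls to the robot, and variables do not carry over. Pictures are saved under pics/ and viewed, at most 10 in all, crops included, and the job is handed in when it is done.

Besides the shell and the picture viewer there is one more tool, called after "Request:" as name(argument=value, ...), one argument or row to a line, values as JSON. drive_tool: Moves the arm, as the interface text tells. Its arguments: {"type":"object","properties":{"plan":{"type":"array","items":{"type":"array","items":{"type":"number"}}},"gripper":{"type":"number"},"grip_force":{"type":"number"}},"required":["plan"]}

```bash
mkdir -p pics; python3 - <<'E'
from cell import manip
import cv2,pickle
s=manip.observe();print(s)
d={}
for n in("side","top","wrist"):
    f=manip.grab_frame(n);d[n]=f;cv2.imwrite(f"pics/{n}0.png",f["color"][:,:,::-1])
    print(n,{k:v for k,v in f.items() if k!="color"})
d["state"]=s
pickle.dump(d,open("f0.pkl","wb"))
E
```

```text
{'clock': 0.0, 'q': array([ 1.30401922e+00,  3.14208331e-01, -4.80762310e-02,  1.21018144e+00,
       -1.07148482e-05,  1.57082830e+00]), 'qd': array([-0.00130279,  0.00065025,  0.00058836, -0.00082836,  0.00058276,
       -0.00035603]), 'joint_efforts': array([-2.35832224e-03, -5.39588284e+01,  3.39750981e+01,  1.91963307e-02,
       -2.06579180e-04, -2.00727823e-05]), 'tool_pos': array([0.15801923, 0.57819346, 0.21024643]), 'orientation': array([-3.13992298e+00,  1.07682134e-05,  2.87478360e+00]), 'contact_force': array([-0.17605366,  0.54419921,  0.06591803]), 'moment': array([ 0.06295332, -0.04309683, -0.01950675]), 'grip_force': 0.0, 'width': 0.9968825948203204}
side {'fx': 463.3414795819549, 'fy': 463.3414795819549, 'cx': 322.38520285233955, 'cy': 237.84325430427023, 'eye': array([ 0.03533251, -0.55000136,  0.74118575]), 'orientation': array([-2.31982074, -0.00314213, -0.68034689])}
top {'fx': 454.30192138372274, 'fy': 454.30192138372274, 'cx': 335.6947019084756, 'cy': 241.21924945250936, 'eye': array([ 0.33098867, -0.01178421,  0.90190881]), 'orientation': array([-2.98000546, -0.00405267, -1.54205663])}
wrist {'fx': 371.64829954431775, 'fy': 371.64829954431775, 'cx': 316.7180694006185, 'cy': 246.56193549479624, 'T_tool_cam': array([[ 1.60808343e-04, -9.49071470e-01, -3.15060817e-01,
         8.06231095e-02],
       [ 9.99999960e-01,  2.25589013e-04, -1.69147532e-04,
         6.31411587e-05],
       [ 2.31607356e-04, -3.15060777e-01,  9.49071469e-01,
        -1.62758355e-01],
       [ 0.00000000e+00,  0.00000000e+00,  0.00000000e+00,
         1.00000000e+00]])}
```

View pics/top0.png

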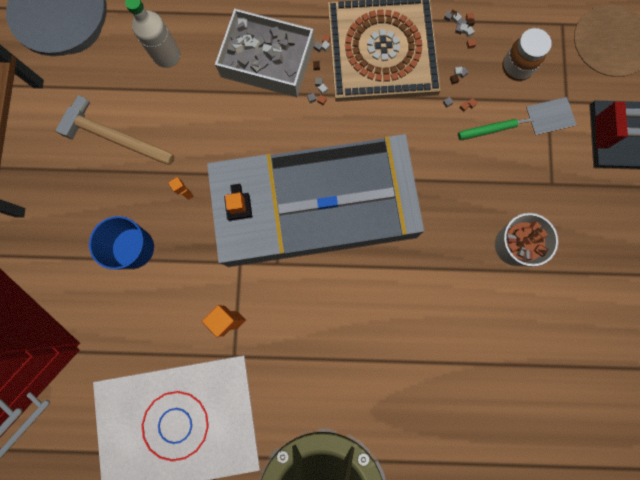

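View pics/side0.png

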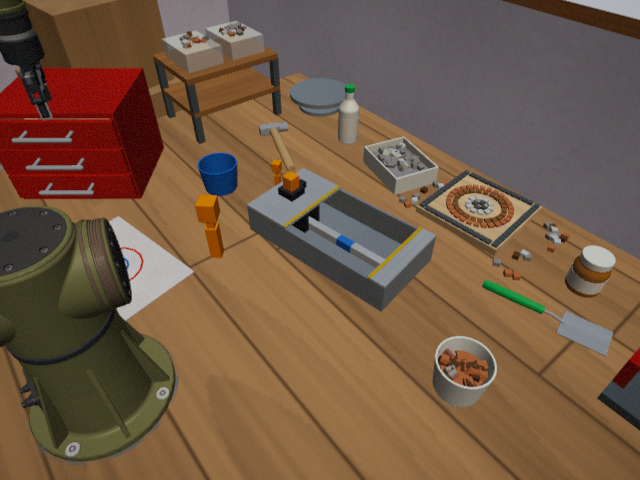

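Candidates for the plug in the top view are the small one at (180,187), the one seated in the black socket at (235,203) and the large one standing at (220,320). I choose the middle-sized seated one. The blue pail is at (121,243) and the white pail at (530,240). Tray +x points up in the image and +y points left.

```bash
cat > h.py <<'E'
import numpy as np,cv2,pickle
from scipy.spatial.transform import Rotation as R
def rot(o): return R.from_euler('xyz',o).as_matrix()
def ray(f,uv,s=None):
    uv=np.atleast_2d(uv).astype(float)
    p=np.c_[(uv[:,0]-f["cx"])/f["fx"],(uv[:,1]-f["cy"])/f["fy"]]
    if "eye" in f:
        return np.array(f["eye"]),np.c_[p,np.ones(len(p))]@rot(f["orientation"]).T
    r=np.hypot(*p.T)[:,None]; d=np.c_[p*np.sinc(r/np.pi)**1,np.cos(r)]
    T=f["T_tool_cam"];W=rot(s["orientation"])
    return s["tool_pos"]+W@T[:3,3], d@T[:3,:3].T@W.T
def plane(f,uv,z,s=None):
    e,d=ray(f,uv,s); return (e+d*((z-e[2])/d[:,2])[:,None])
def tri(rs):
    A=0;b=0
    for e,d in rs:
        d=d[0]/np.linalg.norm(d);P=np.eye(3)-np.outer(d,d);A=A+P;b=b+P@e
    p=np.linalg.solve(A,b); return p,[np.linalg.norm((np.eye(3)-np.outer(d[0],d[0])/(d[0]@d[0]))@(p-e)) for e,d in rs]
def mask(f,lo,hi,box=None):
    m=cv2.inRange(cv2.cvtColor(f["color"],cv2.COLOR_RGB2HSV),lo,hi)
    if box: k=np.zeros_like(m);x0,y0,x1,y1=box;k[y0:y1,x0:x1]=1;m=m*k
    return m
def blobs(m,amin=30):
    n,l,st,c=cv2.connectedComponentsWithStats(m)
    return [(st[i,4],c[i].round(1),st[i,:4],(l==i)) for i in range(1,n) if st[i,4]>amin]
E
python3 - <<'E'
from h import *
d=pickle.load(open("f0.pkl","rb"));s=d["state"]
for n in("top","side"):
    f=d[n];print(n)
    m=mask(f,(18,120,90),(32,255,255))
    for b in blobs(m,60):
        ys,xs=np.nonzero(b[3]);r=cv2.minAreaRect(np.c_[xs,ys].astype(np.float32))
        P=plane(f,cv2.boxPoints(r),.076)
        print("yel",b[:3],plane(f,b[1],.076).round(4),r, P.round(3).tolist())
    for b in blobs(mask(f,(5,170,90),(17,255,255)),60):
        print("or",b[:3],plane(f,b[1],.128).round(4))
    for b in blobs(mask(f,(100,120,40),(125,255,255)),60):
        print("blue",b[:3],plane(f,b[1],.026).round(4))
        if b[0]>700:
            ys,xs=np.nonzero(b[3]);h=cv2.convexHull(np.c_[xs,ys].astype(np.int32))[:,0]
            print(cv2.fitEllipse(h.astype(np.float32)))
E
python3 -c "
import cv2
a=cv2.imread('pics/top0.png')[110:340,80:440];b=cv2.imread('pics/side0.png')[140:310,180:450]
import numpy as np
a=cv2.resize(a,(720,460))[60:360,:720];
cv2.imwrite('pics/c1.png',a)"
```

```text
top
yel (np.int32(353), array([395.4, 185.3]), array([385, 136,  21,  99], dtype=int32)) [[ 0.5755 -0.1204  0.076 ]] ((395.3399963378906, 185.1199951171875), (99.63919067382812, 3.4882659912109375), 79.69515228271484) [[0.672, -0.099, 0.076], [0.673, -0.106, 0.076], [0.483, -0.141, 0.076], [0.482, -0.134, 0.076]]
yel (np.int32(351), array([274.8, 203.8]), array([267, 154,  17, 100], dtype=int32)) [[0.533  0.1044 0.076 ]] ((274.6598815917969, 203.40899658203125), (99.98443603515625, 3.5867321491241455), 82.14668273925781) [[0.629, 0.126, 0.076], [0.631, 0.119, 0.076], [0.442, 0.084, 0.076], [0.44, 0.091, 0.076]]
or (np.int32(257), array([179.8, 187.7]), array([169, 177,  24,  22], dtype=int32)) [[0.5444 0.2653 0.128 ]]
or (np.int32(289), array([234.5, 201.3]), array([225, 192,  20,  19], dtype=int32)) [[0.5227 0.1677 0.128 ]]
or (np.int32(704), array([220.4, 321.5]), array([202, 305,  43,  32], dtype=int32)) [[0.3152 0.1779 0.128 ]]
blue (np.int32(215), array([327. , 202.1]), array([317, 196,  21,  13], dtype=int32)) [[0.5518 0.0082 0.026 ]]
blue (np.int32(2629), array([119.9, 243.7])
[... 2495 characters left out ...]
, dtype=int32)) [[ 0.7728 -0.4213  0.128 ]]
or (np.int32(68), array([512. , 275.2]), array([505, 270,  16,  10], dtype=int32)) [[ 0.6547 -0.3278  0.128 ]]
or (np.int32(74), array([445.3, 358.9]), array([440, 353,  14,  12], dtype=int32)) [[ 0.4274 -0.3654  0.128 ]]
or (np.int32(391), array([471., 370.]), array([455, 352,  33,  34], dtype=int32)) [[ 0.4424 -0.4018  0.128 ]]
blue (np.int32(1358), array([218.6, 172.9]), array([198, 153,  39,  43], dtype=int32)) [[0.4652 0.4175 0.026 ]]
((219.0806121826172, 172.82627868652344), (42.18666458129883, 44.67354965209961), 148.61917114257812)
blue (np.int32(181), array([344.2, 242.4]), array([336, 235,  19,  17], dtype=int32)) [[0.5497 0.0042 0.026 ]]
```

View pics/c1.png

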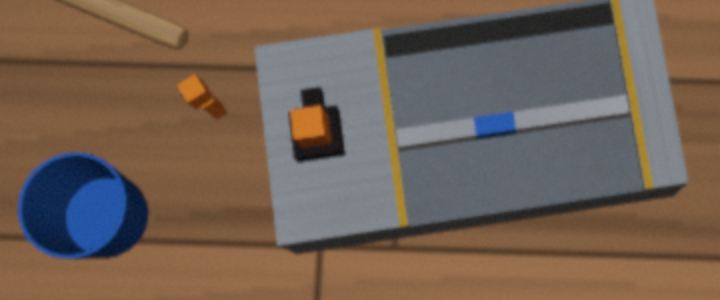

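The close crop confirms the choice: the orange head sits in the black socket with the detent beside it. Both views agree on the tray to about 1 mm: origin (0.5545,-0.0083) and yaw 0.186. First I turn the tool by 1.118 about z, then move across.

Request:
drive_tool(
  plan=[
    [0,0,0,0,0,0.124],
    [0,0,0,0,0,0.124],
    [0,0,0,0,0,0.124],
    [0,0,0,0,0,0.124],
    [0,0,0,0,0,0.124],
  ],
  gripper=8,
)

```text
clock: 0.57
tool_pos: [0.1581, 0.5785, 0.2107]
orientation: [-3.141, 0.0, 2.249]
contact_force: [0.7, -0.4, 0.1]
width: 0.939
grip_force: 0.0
```

Request:
drive_tool(
  plan=[
    [0,0,0,0,0,0.124],
    [0,0,0,0,0,0.124],
    [0,0,0,0,0,0.124],
    [0,0,0,0,0,0.124],
    [0,0,0,0,0,0],
  ],
)

```text
clock: 0.98
tool_pos: [0.1581, 0.5785, 0.2108]
orientation: [-3.141, 0.001, 1.756]
contact_force: [1.5, 0.5, 0.5]
width: 0.937
grip_force: 0.0
```

Request:
drive_tool(
  plan=[
    [-3.1,1.85,0,0,0,0],
    [-3.1,1.85,0,0,0,0],
    [-3.1,1.85,0,0,0,0],
    [-3.1,1.85,0,0,0,0],
    [-3.1,1.85,0,0,0,0],
  ],
)

```text
clock: 1.4
tool_pos: [0.2787, 0.4424, 0.2109]
orientation: [-3.142, 0.0, 1.763]
contact_force: [0.8, -0.1, 0.2]
width: 0.938
grip_force: 0.0
```

Request:
drive_tool(
  plan=[
    [-3.1,1.85,0,0,0,0],
    [-3.1,1.85,0,0,0,0],
    [-3.1,1.85,0,0,0,0],
    [-3.1,1.85,0,0,0,0],
    [-3.1,1.85,0,0,0,0],
  ],
)

```text
clock: 1.82
tool_pos: [0.3986, 0.3072, 0.2111]
orientation: [3.142, -0.0, 1.763]
contact_force: [0.4, -0.4, 0.4]
width: 0.94
grip_force: 0.0
```

Request:
drive_tool(
  plan=[
    [-3.1,1.85,0,0,0,0],
    [-3.1,1.85,0,0,0,0],
    [-3.1,1.85,0,0,0,0],
    [0,0,0,0,0,0],
    [0,0,0,0,0,0],
  ],
)

```text
clock: 2.23
tool_pos: [0.4706, 0.2264, 0.2108]
orientation: [-3.141, -0.0, 1.758]
contact_force: [-0.4, 0.0, 0.3]
width: 0.935
grip_force: 0.0
```

```bash
cat >> h.py <<'E'
O=np.array([.5545,-.0083,0]);PSI=.1864
def tray(p): 
    c,s_=np.cos(PSI),np.sin(PSI);M=np.array([[c,s_,0],[-s_,c,0],[0,0,1]])
    return (np.atleast_2d(p)-O)@M.T
E
python3 - <<'E'
from h import *
from cell import manip
s=manip.observe();f=manip.grab_frame("wrist");cv2.imwrite("pics/w1.png",f["color"][:,:,::-1])
pickle.dump((s,f),open("w1.pkl","wb"))
print(s["clock"],s["tool_pos"],s["orientation"],tray(s["tool_pos"]).round(4),s["q"].round(2))
for b in blobs(mask(f,(5,170,60),(17,255,255)),60): print("or",b[:3],tray(plane(f,b[1],.128,s)).round(4))
for b in blobs(mask(f,(100,120,40),(125,255,255)),60): print("blue",b[:3],tray(plane(f,b[1],.026,s)).round(4))
for b in blobs(mask(f,(18,120,90),(32,255,255)),60): print("yel",b[:3],tray(plane(f,b[1],.076,s)).round(4))
d=pickle.load(open("f0.pkl","rb"))
print("pail",plane(d["top"],(116.3,242.3),.075),tray(plane(d["top"],(116.3,242.3),.075)))
E
```

```text
2.2333 [0.47057712 0.22635896 0.2108424 ] [-3.14111309e+00 -5.13067164e-05  1.75804065e+00] [[-0.039   0.2461  0.2108]] [ 0.45  0.17 -0.23  1.17  0.    1.83]
or (np.int32(631), array([431. , 170.5]), array([412, 158,  49,  35], dtype=int32)) [[0.0391 0.3001 0.128 ]]
or (np.int32(1014), array([163. , 233.6]), array([139, 213,  48,  47], dtype=int32)) [[-0.151   0.2553  0.128 ]]
or (np.int32(1994), array([124.1, 263.4]), array([ 74, 235,  79,  80], dtype=int32)) [[-0.1889  0.2314  0.128 ]]
or (np.int32(846), array([368.3, 306.2]), array([351, 293,  41,  48], dtype=int32)) [[-1.000e-04  1.985e-01  1.280e-01]]
or (np.int32(229), array([496., 467.]), array([488, 450,  23,  30], dtype=int32)) [[ 0.1695 -0.0237  0.128 ]]
blue (np.int32(8697), array([334.9,  36.7]), array([273,   0, 124,  84], dtype=int32)) [[-0.0223  0.4137  0.026 ]]
blue (np.int32(347), array([ 39.5, 119.6]), array([21, 94, 37, 53], dtype=int32)) [[-0.3501  0.3614  0.026 ]]
blue (np.int32(390), array([350.7, 398.1]), array([343, 381,  18,  30], dtype=int32)) [[0.003  0.0163 0.026 ]]
yel (np.int32(277), array([507.9, 116.5]), array([490,  87,  40,  57], dtype=int32)) [[0.1251 0.3459 0.076 ]]
yel (np.int32(474), array([446. , 176.5]), array([433, 163,  27,  28], dtype=int32)) [[0.0692 0.29   0.076 ]]
yel (np.int32(139), array([145.2, 247.7]), array([133, 236,  23,  26], dtype=int32)) [[-0.1949  0.2269  0.076 ]]
yel (np.int32(1548), array([101.1, 284.2]), array([ 76, 255,  52,  58], dtype=int32)) [[-0.2533  0.1884  0.076 ]]
yel (np.int32(914), array([372.4, 326.4]), array([356, 313,  34,  28], dtype=int32)) [[0.0132 0.1499 0.076 ]]
yel (np.int32(868), array([335.3, 358. ]), array([262, 354, 150,   8], dtype=int32)) [[-0.0206  0.1142  0.076 ]]
pail [[0.45194373 0.3921642  0.075     ]] [[-0.02656475  0.41253325  0.075     ]]
```

View pics/w1.png

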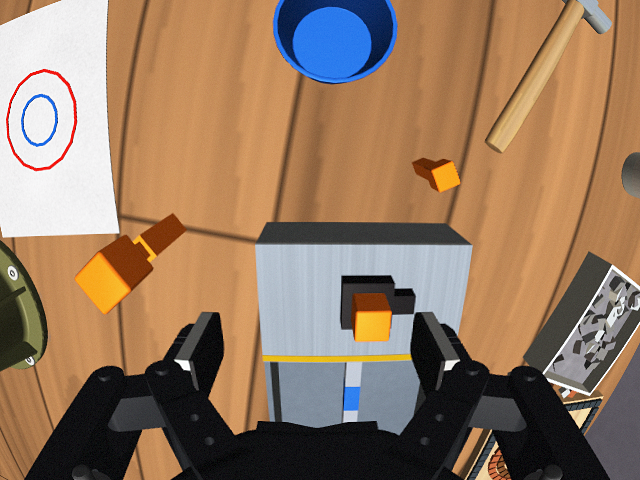

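The wrist view agrees: the tape lies at tray y 0.114, and the plug's head top is at about (372,325). The blue pail's rim is at (335,30). Next I centre over the plug.

Request:
drive_tool(
  plan=[
    [-3.25,1.95,0,0,0,0],
    [-3.25,1.95,0,0,0,0],
    [0,0,2.0,0,0,0],
    [0,0,0,0,0,0],
    [0,0,0,0,0,0],
  ],
  gripper=6,
)

```text
clock: 2.7
tool_pos: [0.5183, 0.172, 0.1902]
orientation: [-3.138, -0.0, 1.761]
contact_force: [-0.8, 0.2, 0.2]
width: 0.7
grip_force: 0.0
```

```bash
python3 - <<'E'
from h import *
from cell import manip
s,f=pickle.load(open("w1.pkl","rb"))
for z in (.128,): print(tray(plane(f,[(353,312),(390,312),(390,340),(354,341),(372.4,326.4)],z,s)).round(4))
# blue pail rim, outer ellipse bottom part
m=mask(f,(100,120,40),(125,255,255),(250,0,420,100))
c=max(cv2.findContours(m,0,1)[0],key=cv2.contourArea)[:,0]
c=c[c[:,1]>25]; h=cv2.convexHull(c)[:,0]; P=tray(plane(f,h,.075,s))[:,:2]
A=np.c_[2*P,np.ones(len(P))];x=np.linalg.lstsq(A,(P**2).sum(1),rcond=None)[0];print("pail",x[:2],np.sqrt(x[2]+x[0]**2+x[1]**2))
s=manip.observe();f=manip.grab_frame("wrist");pickle.dump((s,f),open("w2.pkl","wb"))
print(s["clock"],tray(s["tool_pos"]).round(4),s["orientation"])
cv2.imwrite("pics/w2.png",f["color"][:,:,::-1])
for b in blobs(mask(f,(5,150,60),(32,255,255),(200,200,480,480)),60): print("or",b[:3],tray(plane(f,b[1],.128,s)).round(4))
E
```

```text
[[-0.0114  0.1937  0.128 ]
 [ 0.0169  0.1932  0.128 ]
 [ 0.0192  0.1678  0.128 ]
 [-0.0095  0.1677  0.128 ]
 [ 0.0042  0.1808  0.128 ]]
pail [-0.02449767  0.4120705 ] 0.049014664395623235
2.7 [[-0.0021  0.1838  0.1902]] [-3.13827625e+00 -2.22567316e-04  1.76111800e+00]
or (np.int32(2182), array([326.7, 253.7]), array([306, 228,  43,  52], dtype=int32)) [[0.0044 0.1852 0.128 ]]
or (np.int32(90), array([219.1, 310.8]), array([212, 308,  15,   7], dtype=int32)) [[-0.0704  0.1421  0.128 ]]
or (np.int32(989), array([316.4, 312.8]), array([245, 309, 144,   8], dtype=int32)) [[-0.0021  0.1422  0.128 ]]
or (np.int32(180), array([421.5, 312. ]), array([408, 309,  27,   7], dtype=int32)) [[0.0719 0.1418 0.128 ]]
```

View pics/w2.png

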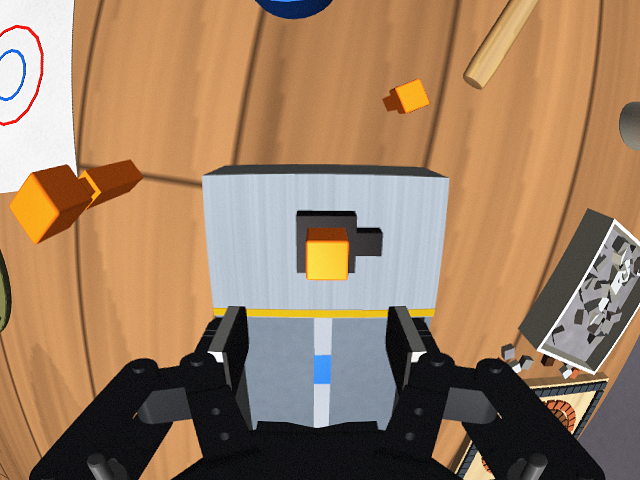

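The plug sits 5 mm to tool +y and 3 mm to tool -x, with its head top at (327,260). I correct for that and descend.

Request:
drive_tool(
  plan=[
    [-0.3,0.5,2.0,0,0,0],
    [0,0,2.5,0,0,0],
    [0,0,2.5,0,0,0],
    [0,0,2.2,0,0,0],
    [0,0,0,0,0,0],
  ],
)

```text
clock: 3.17
tool_pos: [0.522, 0.1698, 0.0959]
orientation: [-3.135, 0.0, 1.762]
contact_force: [-0.6, -0.7, -0.5]
width: 0.703
grip_force: 0.0
```

Request:
drive_tool(
  plan=[
    [0,0,0,0,0,0],
    [0,0,0,0,0,0],
    [0,0,0,0,0,0],
    [0,0,0,0,0,0],
    [0,0,0,0,0,0],
  ],
  gripper=1.5,
  grip_force=60,
)

```text
clock: 3.58
tool_pos: [0.5268, 0.1702, 0.1015]
orientation: [3.138, -0.001, 1.759]
contact_force: [-2.8, 0.7, 6.1]
width: 0.3
grip_force: 59.3
```

Request:
drive_tool(
  plan=[
    [0,0,0,0,0,0],
    [0,0,0,0,0,0],
  ],
)

```text
clock: 3.75
tool_pos: [0.5268, 0.1702, 0.1015]
orientation: [3.138, -0.002, 1.759]
contact_force: [-2.9, 1.8, 6.8]
width: 0.303
grip_force: 59.3
```

Gripped (the fingers rode up a little). Pulling straight up.

Request:
drive_tool(
  plan=[
    [0,0,-0.7,0,0,0],
    [0,0,-0.7,0,0,0],
    [0,0,-0.7,0,0,0],
    [0,0,-1.0,0,0,0],
    [0,0,-1.5,0,0,0],
  ],
)

```text
clock: 4.17
tool_pos: [0.5255, 0.169, 0.1449]
orientation: [-3.141, 0.0, 1.759]
contact_force: [2.6, 0.4, -9.8]
width: 0.302
grip_force: 59.9
```

Request:
drive_tool(
  plan=[
    [0,0,-2,0,0,0],
    [0,0,-2,0,0,0],
    [0,0,-2,0,0,0],
    [0,0,-2,0,0,0],
    [0,0,0,0,0,0],
  ],
)

```text
clock: 4.58
tool_pos: [0.5284, 0.17, 0.231]
orientation: [3.133, -0.001, 1.759]
contact_force: [0.7, -1.0, 0.5]
width: 0.3
grip_force: 60.9
```

```bash
python3 - <<'E'
from h import *
from cell import manip
s=manip.observe();f=manip.grab_frame("side");
print(s["clock"],s["tool_pos"],tray(s["tool_pos"]).round(4),s["orientation"],s["contact_force"],s["width"])
cv2.imwrite("pics/s2.png",cv2.resize(f["color"][80:300,150:450,::-1],(750,550)))
E
```

```text
4.5833 [0.52839864 0.17004234 0.23101621] [[0.0074 0.1801 0.231 ]] [ 3.13337101e+00 -9.33530496e-04  1.75875668e+00] [ 0.74469547 -0.9552841   0.53123761] 0.2997379690878956
```

View pics/s2.png

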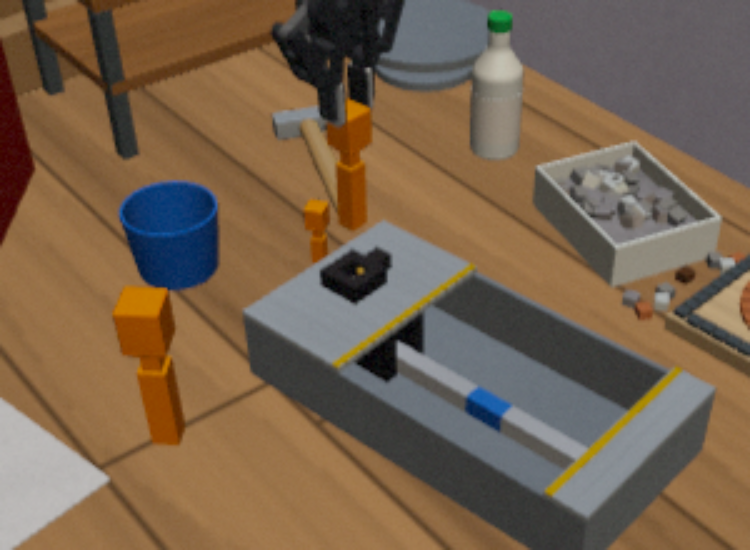

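The plug is out and held upright, with its foot at about (352,222) in the crop, and the socket is empty. Now over to the blue pail.

Request:
drive_tool(
  plan=[
    [3.8,-0.5,0,0,0,0],
    [3.8,-0.5,0,0,0,0],
    [3.8,-0.5,0,0,0,0],
    [3.8,-0.5,0,0,0,0],
    [3.8,-0.5,0,0,0,0],
  ],
)

```text
clock: 5.05
tool_pos: [0.4646, 0.3524, 0.2248]
orientation: [-3.141, 0.0, 1.758]
contact_force: [1.3, 0.1, -1.2]
width: 0.297
grip_force: 60.9
```

Request:
drive_tool(
  plan=[
    [3.8,-0.5,0,0,0,0],
    [0,0,0,0,0,0],
    [0,0,0,0,0,0],
  ],
)

```text
clock: 5.3
tool_pos: [0.4524, 0.3891, 0.2243]
orientation: [-3.141, 0.001, 1.762]
contact_force: [0.4, -1.1, -0.8]
width: 0.307
grip_force: 60.9
```

```bash
python3 - <<'E'
from h import *
from cell import manip
s=manip.observe();f=manip.grab_frame("top");g=manip.grab_frame("side")
print(s["clock"],s["tool_pos"],tray(s["tool_pos"]).round(4),s["orientation"],s["contact_force"],s["width"])
a=cv2.resize(f["color"][180:320,50:250,::-1],(400,280));b=cv2.resize(g["color"][60:260,150:350,::-1],(400,400))
c=np.zeros((400,800,3),np.uint8);c[:280,:400]=a;c[:,400:]=b
cv2.imwrite("pics/s3.png",c)
E
```

```text
5.3 [0.4523955  0.38913231 0.22430297] [[-0.0267  0.4095  0.2243]] [-3.14072071e+00  6.58498472e-04  1.76246373e+00] [ 0.43067744 -1.10250452 -0.80894827] 0.30708870041374525
```

View pics/s3.png

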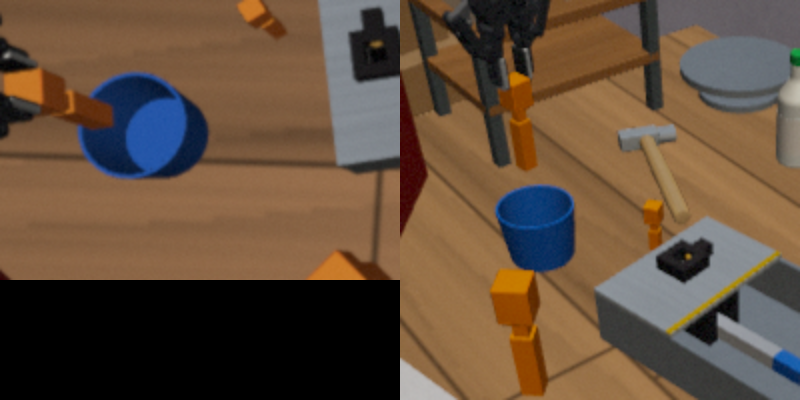

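The foot hangs over the pail mouth (top-view foot at about (101,238), rim centre at (116,242) and lower down). Descending.

Request:
drive_tool(
  plan=[
    [0.2,0.2,3,0,0,0],
    [0,0,3,0,0,0],
    [0,0,3,0,0,0],
    [0,0,2,0,0,0],
    [0,0,1.0,0,0,0],
  ],
)

```text
clock: 5.82
tool_pos: [0.4542, 0.3868, 0.1019]
orientation: [-3.138, 0.003, 1.756]
contact_force: [-0.8, -0.2, -0.7]
width: 0.302
grip_force: 60.9
```

Request:
drive_tool(
  plan=[
    [0,0,0.5,0,0,0],
    [0,0,0.2,0,0,0],
    [0,0,0,0,0,0],
  ],
)

```text
clock: 6.07
tool_pos: [0.456, 0.3899, 0.099]
orientation: [3.141, -0.001, 1.758]
contact_force: [-0.2, 0.3, -0.8]
width: 0.302
grip_force: 60.9
```

Request:
drive_tool(
  plan=[
    [0,0,0.3,0,0,0],
    [0,0,0,0,0,0],
    [0,0,0,0,0,0],
    [0,0,0,0,0,0],
  ],
)

```text
clock: 6.4
tool_pos: [0.4555, 0.3903, 0.0958]
orientation: [3.141, -0.001, 1.759]
contact_force: [-1.1, 0.6, -1.0]
width: 0.299
grip_force: 60.9
```

Request:
drive_tool(
  plan=[
    [0,0,0,0,0,0],
    [0,0,0,0,0,0],
    [0,0,0,0,0,0],
    [0,0,0,0,0,0],
    [0,0,0,0,0,0],
  ],
  gripper=7,
)

```text
clock: 6.82
tool_pos: [0.4552, 0.39, 0.0951]
orientation: [3.142, -0.0, 1.759]
contact_force: [0.6, -0.5, -0.6]
width: 0.816
grip_force: 0.0
```

Request:
drive_tool(
  plan=[
    [0,0,-1,0,0,0],
    [0,0,-2,0,0,0],
    [0,0,-3,0,0,0],
    [0,0,-3,0,0,0],
    [0,0,-3,0,0,0],
  ],
)

```text
clock: 7.23
tool_pos: [0.455, 0.3897, 0.2171]
orientation: [-3.142, 0.0, 1.759]
contact_force: [0.5, 0.3, -0.1]
width: 0.82
grip_force: 0.0
```

Request:
drive_tool(
  plan=[
    [-4,0.4,0,0,0,0],
    [-4,0.4,0,0,0,0],
    [-4,0.4,0,0,0,0],
    [-4,0.4,0,0,0,0],
    [-4,0.4,0,0,0,0],
  ],
)

```text
clock: 7.65
tool_pos: [0.5125, 0.1956, 0.2162]
orientation: [3.14, -0.0, 1.759]
contact_force: [0.2, 0.3, 0.5]
width: 0.814
grip_force: 0.0
```

Request:
drive_tool(
  plan=[
    [-4,0.4,0,0,0,0],
    [-4,0.4,0,0,0,0],
    [-4,0.4,0,0,0,0],
    [-4,0,0,0,0,0],
    [0,0,0,0,0,0],
  ],
)

```text
clock: 8.07
tool_pos: [0.5551, 0.0359, 0.216]
orientation: [3.141, 0.003, 1.752]
contact_force: [-0.9, 0.7, 0.5]
width: 0.824
grip_force: 0.0
```

```bash
python3 - <<'E'
from h import *
from cell import manip
s=manip.observe();w=manip.grab_frame("wrist");g=manip.grab_frame("side")
print(s["clock"],s["tool_pos"],tray(s["tool_pos"]).round(4),s["orientation"],s["contact_force"],s["width"])
pickle.dump((s,w),open("w4.pkl","wb"))
b=cv2.resize(g["color"][100:260,150:350,::-1],(320,256));c=np.zeros((480,800,3),np.uint8)
c[:,:480]=w["color"][:,80:560,::-1];c[:256,480:]=b
cv2.imwrite("pics/s4.png",c)
for b in blobs(mask(w,(100,120,40),(125,255,255)),60): print("blue",b[:3],tray(plane(w,b[1],.026,s)).round(4))
for b in blobs(mask(w,(18,120,90),(32,255,255)),60): print("yel",b[:3],tray(plane(w,b[1],.076,s)).round(4))
E
```

```text
8.0667 [0.55514585 0.03585601 0.21595121] [[0.0088 0.0433 0.216 ]] [3.14071109 0.00330134 1.75183816] [-0.88699665  0.66913059  0.52535668] 0.8236684207349826
blue (np.int32(696), array([311.1, 236.9]), array([302, 219,  19,  37], dtype=int32)) [[0.0036 0.0164 0.026 ]]
yel (np.int32(1292), array([34.4, 22.8]), array([14,  0, 43, 53], dtype=int32)) [[-0.2688  0.258   0.076 ]]
yel (np.int32(133), array([88.3, 37.7]), array([77, 18, 21, 36], dtype=int32)) [[-0.197  0.224  0.076]]
yel (np.int32(1832), array([311.2, 140.4]), array([194, 136, 233,  13], dtype=int32)) [[0.0052 0.1131 0.076 ]]
yel (np.int32(875), array([316.7, 374.4]), array([229, 371, 177,   7], dtype=int32)) [[ 0.0084 -0.114   0.076 ]]
```

View pics/s4.png

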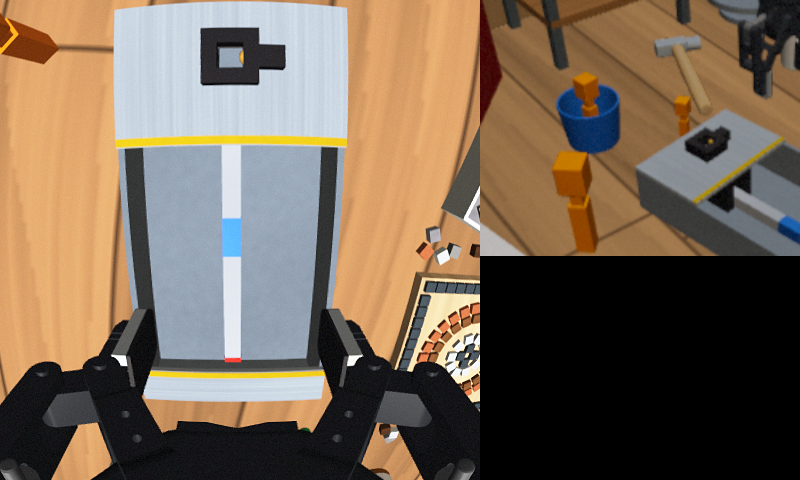

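The plug stands leaning in the blue pail, and the bar's blue band is at (311,237) with its red end at (312,360), straight. Going down to grip the bar 45 mm to the -y side of its middle.

Request:
drive_tool(
  plan=[
    [-3.6,-0.25,2,0,0,0],
    [-3.6,-0.25,2,0,0,0],
    [0,0,3,0,0,0],
    [0,0,3,0,0,0],
    [0,0,0,0,0,0],
  ],
  gripper=4.5,
)

```text
clock: 8.58
tool_pos: [0.5582, -0.0281, 0.11]
orientation: [-3.133, -0.003, 1.76]
contact_force: [-1.7, 0.0, -0.3]
width: 0.526
grip_force: 0.0
```

```bash
python3 - <<'E'
from h import *
from cell import manip
s=manip.observe();w=manip.grab_frame("wrist")
print(s["clock"],s["tool_pos"],tray(s["tool_pos"]).round(4),s["orientation"],s["contact_force"],s["width"])
cv2.imwrite("pics/w5.png",w["color"][:,:,::-1])
for b in blobs(mask(w,(100,120,40),(125,255,255)),60): print("blue",b[:3],tray(plane(w,b[1],.026,s)).round(4))
E
```

```text
8.5833 [ 0.55822403 -0.02812698  0.11004281] [[-0.     -0.0202  0.11  ]] [-3.13325416e+00 -2.62794861e-03  1.75967173e+00] [-1.6847471   0.00964083 -0.2748671 ] 0.5256104234817738
blue (np.int32(1250), array([324., 190.]), array([310, 166,  28,  58], dtype=int32)) [[0.0044 0.0189 0.026 ]]
```

View pics/w5.png

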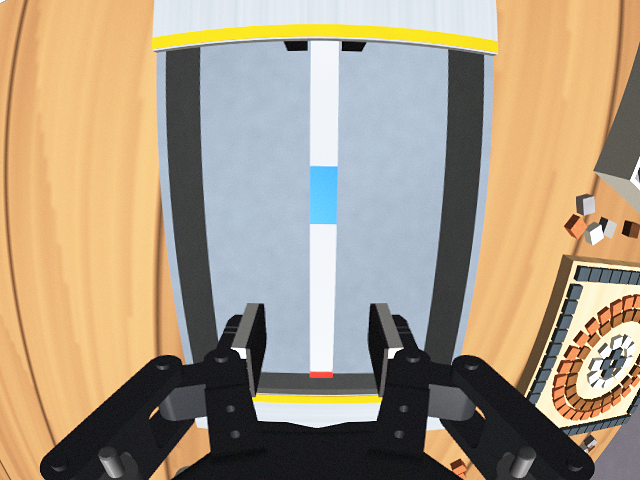

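The bar lies straight between the fingers, with the blue band at (324,190); tool +y needs about 4 mm. Descending.

Request:
drive_tool(
  plan=[
    [-0.5,0.4,2.5,0,0,0],
    [0,0,2.5,0,0,0],
    [0,0,2.5,0,0,0],
    [0,0,1.8,0,0,0],
    [0,0,0,0,0,0],
  ],
)

```text
clock: 9.05
tool_pos: [0.5659, -0.032, 0.0208]
orientation: [-3.138, -0.001, 1.761]
contact_force: [-0.6, -0.4, -0.8]
width: 0.526
grip_force: 0.0
```

Request:
drive_tool(
  plan=[
    [0,0,0,0,0,0],
    [0,0,0,0,0,0],
  ],
)

```text
clock: 9.22
tool_pos: [0.5693, -0.0329, 0.0246]
orientation: [3.139, 0.001, 1.76]
contact_force: [-0.4, -0.6, -0.5]
width: 0.53
grip_force: 0.0
```

```bash
python3 - <<'E'
from h import *
from cell import manip
for i in range(4):
    s=manip.observe();w=manip.grab_frame("wrist")
    b=max(blobs(mask(w,(100,120,40),(125,255,255)),60),key=lambda b:b[0])
    t0=tray(s["tool_pos"])[0]
    m=b[3].sum(1);wd=np.median(m[m>0])
    p=tray(plane(w,b[1],.026,s))[0]
    print(s["clock"],t0.round(4),s["orientation"].round(3),b[1],wd,p.round(4),"rel",(p-t0).round(4))
E
```

```text
9.2167 [ 0.0099 -0.0269  0.0246] [3.139e+00 1.000e-03 1.760e+00] [305.8 187.1] 19.0 [0.0053 0.0279 0.026 ] rel [-0.0046  0.0547  0.0014]
9.2667 [ 0.0101 -0.0271  0.0246] [3.138e+00 1.000e-03 1.760e+00] [305.  186.1] 23.0 [0.0051 0.0281 0.026 ] rel [-0.0049  0.0552  0.0014]
9.3167 [ 0.0099 -0.0272  0.0244] [3.138e+00 1.000e-03 1.759e+00] [305.2 186.4] 27.5 [0.0051 0.0278 0.026 ] rel [-0.0048  0.0551  0.0016]
9.3667 [ 0.0097 -0.0273  0.0242] [3.138e+00 1.000e-03 1.759e+00] [305.4 186. ] 31.5 [0.0049 0.028  0.026 ] rel [-0.0047  0.0553  0.0018]
```

Request:
drive_tool(
  plan=[
    [0,-0.5,0.7,0,0,0],
    [0,0,0.6,0,0,0],
    [0,0,0,0,0,0],
  ],
)

```text
clock: 9.67
tool_pos: [0.5608, -0.0345, 0.0077]
orientation: [-3.139, -0.001, 1.759]
contact_force: [-0.0, 0.1, 0.0]
width: 0.523
grip_force: 0.0
```

```bash
python3 - <<'E'
from h import *
from cell import manip
s=manip.observe();w=manip.grab_frame("wrist")
b=max(blobs(mask(w,(100,120,40),(125,255,255)),60),key=lambda b:b[0])
t0=tray(s["tool_pos"])[0];p=tray(plane(w,b[1],.026,s))[0]
print(s["clock"],t0.round(4),s["orientation"].round(3),b[1:3],p.round(4),"rel",(p-t0).round(4),s["contact_force"])
E
```

```text
9.6667 [ 0.0013 -0.0269  0.0077] [-3.139e+00 -1.000e-03  1.759e+00] (array([327.7, 201.9]), array([299, 175,  48,  96], dtype=int32)) [0.0059 0.0246 0.026 ] rel [0.0047 0.0515 0.0183] [-0.01654401  0.10466294  0.0476937 ]
```

Request:
drive_tool(
  plan=[
    [0,0.2,0,0,0,0],
    [0,0,0,0,0,0],
    [0,0,0,0,0,0],
    [0,0,0,0,0,0],
    [0,0,0,0,0,0],
  ],
  gripper=0.5,
  grip_force=100,
)

```text
clock: 10.13
tool_pos: [0.5645, -0.0341, 0.0092]
orientation: [3.141, 0.0, 1.759]
contact_force: [0.2, 0.1, 0.1]
width: 0.057
grip_force: 0.0
```

Request:
drive_tool(
  plan=[
    [0,0,0,0,0,0],
    [0,0,0,0,0,0],
  ],
)

```text
clock: 10.3
tool_pos: [0.5644, -0.0341, 0.0091]
orientation: [3.142, 0.0, 1.759]
contact_force: [-0.0, 0.1, -0.5]
width: 0.061
grip_force: 0.0
```

```bash
python3 - <<'E'
from h import *
from cell import manip
s=manip.observe();w=manip.grab_frame("wrist");g=manip.grab_frame("side")
print(s["clock"],tray(s["tool_pos"]),s["q"],s["width"])
c=np.zeros((480,800,3),np.uint8)
c[:,:400]=w["color"][:,120:520,::-1];c[:,400:]=cv2.resize(g["color"][120:312,260:420,::-1],(400,480))
cv2.imwrite("pics/s6.png",c)
E
```

```text
10.3 [[ 0.00494898 -0.02722551  0.00914877]] [-6.03878902e-02  4.09876989e-01 -4.05046488e-01  7.55801944e-01
 -3.35423308e-05  1.32242523e+00] 0.060754603733619954
```

View pics/s6.png

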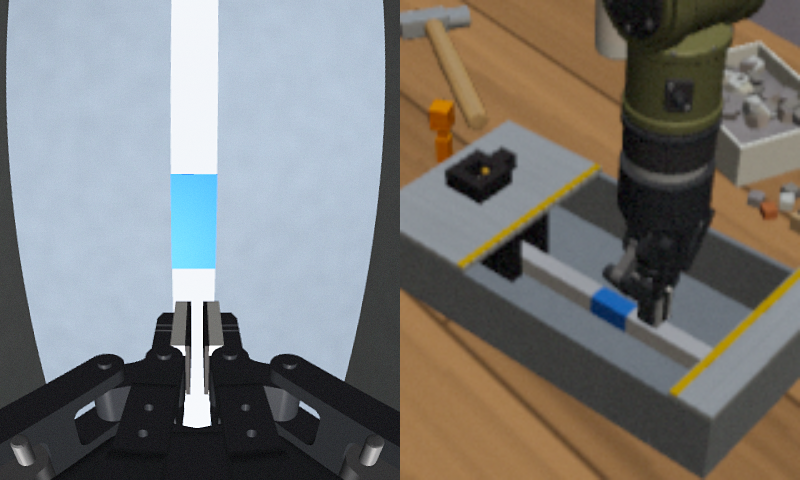

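The fingers closed above the bar: in the side crop the tips are at (655,315), on top of it. So the tips sit higher than the reading says. I'll reopen and feel downwards in small steps.

Request:
drive_tool(
  plan=[
    [0,0,-0.3,0,0,0],
    [0,0,0,0,0,0],
    [0,0,0,0,0,0],
  ],
  gripper=4,
)

```text
clock: 10.65
tool_pos: [0.5647, -0.0342, 0.0124]
orientation: [3.141, 0.0, 1.759]
contact_force: [0.2, 0.2, -1.0]
width: 0.46
grip_force: 0.0
```

Request:
drive_tool(
  plan=[
    [0,0,0.4,0,0,0],
    [0,0,0.4,0,0,0],
    [0,0,0,0,0,0],
  ],
)

```text
clock: 10.9
tool_pos: [0.5636, -0.0341, 0.003]
orientation: [-3.14, -0.0, 1.759]
contact_force: [-0.2, -0.7, 0.9]
width: 0.47
grip_force: 0.0
```

Request:
drive_tool(
  plan=[
    [0,0,0.4,0,0,0],
    [0,0,0,0,0,0],
  ],
)

```text
clock: 11.07
tool_pos: [0.5638, -0.0341, -0.0008]
orientation: [-3.14, -0.0, 1.759]
contact_force: [-0.7, -0.7, 0.6]
width: 0.472
grip_force: 0.0
```

Request:
drive_tool(
  plan=[
    [0,0,0.4,0,0,0],
    [0,0,0,0,0,0],
  ],
)

```text
clock: 11.23
tool_pos: [0.5639, -0.0341, -0.0046]
orientation: [-3.141, -0.0, 1.759]
contact_force: [0.3, -0.5, -0.2]
width: 0.468
grip_force: 0.0
```

Request:
drive_tool(
  plan=[
    [0,0,0.3,0,0,0],
    [0,0,0,0,0,0],
  ],
)

```text
clock: 11.4
tool_pos: [0.5641, -0.0341, -0.0074]
orientation: [-3.141, -0.0, 1.759]
contact_force: [-1.3, -1.6, 0.1]
width: 0.47
grip_force: 0.0
```

Request:
drive_tool(
  plan=[
    [0,0,0,0,0,0],
    [0,0,0,0,0,0],
    [0,0,0,0,0,0],
    [0,0,0,0,0,0],
    [0,0,0,0,0,0],
  ],
  gripper=0.5,
)

```text
clock: 11.82
tool_pos: [0.5644, -0.0341, -0.0065]
orientation: [3.141, 0.0, 1.759]
contact_force: [-2.1, 0.0, 5.3]
width: 0.175
grip_force: 98.8
```

Gripped on the bar. Lifting slightly and sliding it +y.

Request:
drive_tool(
  plan=[
    [0,0,-0.3,0,0,0],
    [1,0,0,0,0,0],
    [1,0,0,0,0,0],
    [1,0,0,0,0,0],
    [0,0,0,0,0,0],
  ],
)

```text
clock: 12.23
tool_pos: [0.5577, -0.0023, -0.0043]
orientation: [-3.141, -0.001, 1.761]
contact_force: [-0.8, 0.2, -3.5]
width: 0.179
grip_force: 97.9
```

```bash
python3 - <<'E'
from h import *
from cell import manip
s=manip.observe();g=manip.grab_frame("side");t=manip.grab_frame("top")
print(s["clock"],tray(s["tool_pos"]),s["orientation"],s["contact_force"],s["width"],s["grip_force"])
for f in (g,t):
  for b in blobs(mask(f,(100,120,40),(125,255,255)),30): print("blue",b[:3],tray(plane(f,b[1],.026)).round(4))
c=cv2.resize(g["color"][140:300,240:440,::-1],(750,600))
cv2.imwrite("pics/s7.png",c)
E
```

```text
12.2333 [[ 0.0042842   0.00530677 -0.00432018]] [-3.14055096e+00 -1.28978512e-03  1.76107473e+00] [-0.81545106  0.21051832 -3.47580242] 0.17914349248675346 97.93519020080566
blue (np.int32(1121), array([218.9, 175.4]), array([198, 153,  39,  43], dtype=int32)) [[-0.0158  0.4255  0.026 ]]
blue (np.int32(114), array([331.7, 236.7]), array([326, 229,  13,  16], dtype=int32)) [[-0.0061  0.0465  0.026 ]]
blue (np.int32(36), array([102.5, 270.8]), array([ 98, 260,  15,  18], dtype=int32)) [[-0.4006  0.3455  0.026 ]]
blue (np.int32(1947), array([121.5, 244.4]), array([ 89, 217,  65,  52], dtype=int32)) [[-0.0208  0.4251  0.026 ]]
```

View pics/s7.png

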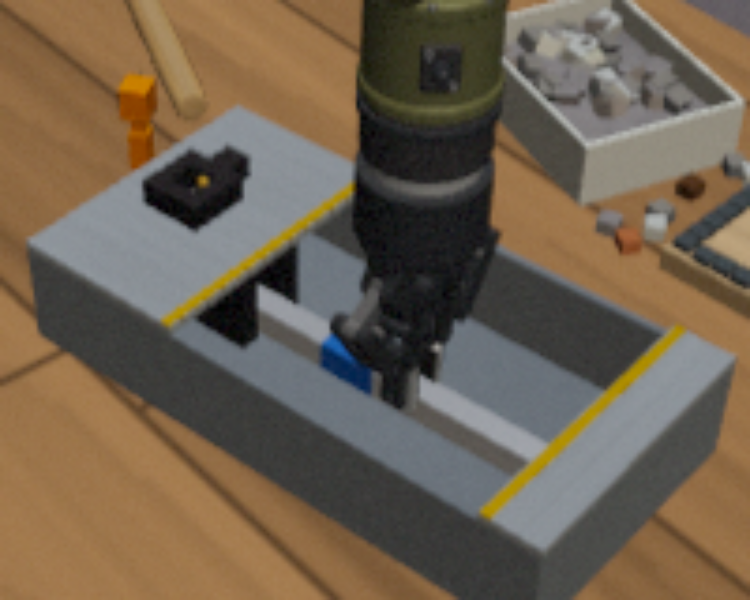

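That was my 11th picture, one over the limit of 10, so I'll view no more and use only numbers from here. It shows the bar gripped and slid about 32 mm: blue band at side pixel (332,237), bar middle near y 0.048. Another 16 mm.

Request:
drive_tool(
  plan=[
    [0.8,0,0,0,0,0],
    [0.8,0,0,0,0,0],
    [0,0,0,0,0,0],
    [0,0,0,0,0,0],
  ],
)

```text
clock: 12.67
tool_pos: [0.5556, 0.0115, -0.0039]
orientation: [-3.141, 0.0, 1.76]
contact_force: [0.4, 0.1, -2.2]
width: 0.178
grip_force: 97.9
```

Request:
drive_tool(
  plan=[
    [-0.03,0,-1.0,0,-0.05,0],
    [-0.03,0,-1.0,0,-0.05,0],
    [-0.03,0,-1.0,0,-0.05,0],
    [0,0,0,0,0,0],
  ],
)

```text
clock: 13.0
tool_pos: [0.5568, 0.0131, 0.0276]
orientation: [3.139, 0.151, 1.761]
contact_force: [-0.1, 1.2, -2.5]
width: 0.178
grip_force: 98.1
```

```bash
python3 - <<'E'
from h import *
from cell import manip
s=manip.observe()
print(s["clock"],tray(s["tool_pos"]).round(4),s["orientation"].round(3),(rot([0,0,-PSI])@rot(s["orientation"])).round(3),s["contact_force"],s["moment"],s["width"],s["q"].round(2))
E
```

```text
13.0 [[0.0062 0.0206 0.0276]] [3.139 0.151 1.761] [[-0.003  1.     0.003]
 [ 0.989  0.004 -0.15 ]
 [-0.15   0.003 -0.989]] [-0.12788581  1.20194931 -2.515253  ] [0.19787392 0.04550343 0.01622624] 0.17820529799567425 [ 0.12  0.37 -0.43  0.76 -0.15  1.5 ]
```

Request:
drive_tool(
  plan=[
    [-0.03,0,-1.0,0,-0.05,0],
    [-0.03,0,-1.0,0,-0.05,0],
    [-0.03,0,-1.0,0,-0.05,0],
    [0,0,0,0,0,0],
    [0,0,0,0,0,0],
  ],
)

```text
clock: 13.42
tool_pos: [0.5549, 0.0172, 0.0553]
orientation: [3.142, 0.298, 1.76]
contact_force: [-0.4, -0.2, -3.2]
width: 0.177
grip_force: 98.1
```

```bash
cat > bar.py <<'E'
from h import *
from cell import manip
s=manip.observe();w=manip.grab_frame("wrist")
M=rot([0,0,-PSI])@rot(s["orientation"]);t=tray(s["tool_pos"])[0]
print(s["clock"],t.round(4),M[:,0].round(3),s["contact_force"].round(1),s["moment"].round(2),s["width"])
b=max(blobs(mask(w,(100,120,40),(125,255,255),(200,60,460,420)),60),key=lambda b:b[0]);print(b[:3])
for m in (mask(w,(0,150,80),(4,255,255)),mask(w,(174,150,80),(180,255,255))):
    for b in blobs(m,20): print("red",b[:3])
for n in ("side","top"):
    f=manip.grab_frame(n)
    for b in blobs(mask(f,(0,150,60),(4,255,255),(240,100,480,320))|mask(f,(174,150,60),(180,255,255),(240,100,480,320)),8): print(n,"red",b[:3])
    for b in blobs(mask(f,(100,120,40),(125,255,255),(240,100,480,320)),8): print(n,"blue",b[:3])
E
python3 bar.py
```

```text
13.4167 [0.0051 0.025  0.0553] [-0.003  0.956 -0.294] [-0.4 -0.2 -3.2] [0.3  0.05 0.04] 0.17730981998717907
(np.int32(5223), array([316.5, 229.8]), array([291, 179,  52, 104], dtype=int32))
side red (np.int32(44), array([378.5, 228.3]), array([376, 223,   7,  13], dtype=int32))
side blue (np.int32(143), array([324.4, 216.1]), array([317, 210,  15,  14], dtype=int32))
top red (np.int32(33), array([371.6, 182.2]), array([370, 177,   5,  11], dtype=int32))
top blue (np.int32(49), array([290.3, 203.9]), array([286, 201,  10,   7], dtype=int32))
```

```bash
python3 - <<'E'
from h import *
d=pickle.load(open("f0.pkl","rb"));f,t=d["side"],d["top"]
for a,b in (((378.5,228.3),(371.6,182.2)),((324.4,216.1),(290.3,203.9))):
    p,r=tri([ray(f,a),ray(t,b)]);print(tray(p).round(4),np.round(r,4))
E
```

```text
[[ 0.0036 -0.0668  0.1105]] [0.0007 0.0007]
[[0.0036 0.0836 0.0593]] [0.0054 0.0054]
```

Request:
drive_tool(
  plan=[
    [-1,0,0.3,0,0,0],
    [-2,0,0,0,0,0],
    [-2,0,0,0,0,0],
    [-2,0,0,0,0,0],
    [0,0,0,0,0,0],
  ],
)

```text
clock: 13.98
tool_pos: [0.5684, -0.0541, 0.0746]
orientation: [3.14, 0.302, 1.754]
contact_force: [0.9, 0.8, -1.9]
width: 0.173
grip_force: 98.0
```

```bash
python3 bar.py
```

```text
13.9833 [ 0.0051 -0.0476  0.0746] [ 0.003  0.955 -0.297] [ 0.9  0.8 -1.9] [ 0.34  0.02 -0.01] 0.17301795056368052
(np.int32(5216), array([316.5, 230. ]), array([291, 179,  52, 104], dtype=int32))
side red (np.int32(51), array([409. , 237.6]), array([406, 231,   7,  13], dtype=int32))
side blue (np.int32(166), array([349.8, 223.2]), array([342, 216,  16,  15], dtype=int32))
top red (np.int32(35), array([411.1, 173. ]), array([409, 168,   5,  11], dtype=int32))
```

Request:
drive_tool(
  plan=[
    [-2,0,0,0,0,0],
    [-2,0,0,0,0,0],
    [-1.5,0,0,0,0,0],
    [0,0,0,0,0,0],
    [0,0,0,0,0,0],
  ],
)

```text
clock: 14.55
tool_pos: [0.577, -0.1015, 0.0894]
orientation: [-3.141, 0.299, 1.758]
contact_force: [-0.7, 0.6, -2.9]
width: 0.177
grip_force: 98.0
```

```bash
python3 bar.py
```

```text
14.55 [ 0.0048 -0.0957  0.0894] [-0.001  0.956 -0.295] [-0.7  0.6 -2.9] [ 0.39  0.11 -0.  ] 0.17687930786209258
(np.int32(5227), array([316.6, 230.1]), array([291, 179,  52, 104], dtype=int32))
side red (np.int32(21), array([317.2, 215.9]), array([316, 211,   5,  11], dtype=int32))
side red (np.int32(73), array([433.2, 243.2]), array([430, 237,   8,  13], dtype=int32))
side blue (np.int32(191), array([368.8, 227.9]), array([361, 220,  17,  16], dtype=int32))
top red (np.int32(36), array([441. , 165.5]), array([439, 160,   5,  12], dtype=int32))
```

Request:
drive_tool(
  plan=[
    [-1,0,-1.5,0,0,0],
    [-1.2,0,-2.5,0,0,0],
    [-1,0,-3,0,0,0],
    [-1,0,-3,0,0,0],
    [-1,0,-3,0,0,0],
  ],
)

```text
clock: 15.12
tool_pos: [0.5787, -0.1117, 0.23]
orientation: [-3.14, 0.299, 1.76]
contact_force: [1.2, -0.2, -2.3]
width: 0.179
grip_force: 98.1
```

Request:
drive_tool(
  plan=[
    [-1,0,-3,0,0,0],
    [-0.5,0,-1,0,0,0],
    [0,0,0,0,0,0],
    [0,0,0,0,0,0],
    [0,0,0,0,0,0],
  ],
)

```text
clock: 15.53
tool_pos: [0.5786, -0.1146, 0.2692]
orientation: [-3.138, 0.299, 1.76]
contact_force: [0.7, -0.1, -2.7]
width: 0.176
grip_force: 98.2
```

Request:
drive_tool(
  plan=[
    [0,0,0,0,0,0],
    [0,0,0,0,0,0],
    [0,0,0,0,0,0],
    [0,0,0,0,0,0],
    [0,0,0,0,0,0],
  ],
)

```text
clock: 15.95
tool_pos: [0.5796, -0.1151, 0.2715]
orientation: [-3.141, 0.3, 1.759]
contact_force: [0.5, -0.4, -1.4]
width: 0.18
grip_force: 98.2
```

```bash
sed -i 's/(240,100,480,320)/(200,20,560,320)/g' bar.py; cat >> bar.py <<'E'
    for b in blobs(mask(f,(5,150,60),(17,255,255),(60,120,260,280)),30): print(n,"or",b[:3])
    for b in blobs(mask(f,(100,120,40),(125,255,255),(60,120,260,290)),300): print(n,"pail",b[:3])
    p0=pickle.load(open("f0.pkl","rb"))[n]
    for b in blobs(mask(p0,(100,120,40),(125,255,255),(60,120,260,290)),300): print(n,"pail0",b[:3])
E
python3 bar.py
```

```text
15.95 [ 0.0049 -0.1096  0.2715] [-0.002  0.955 -0.295] [ 0.5 -0.4 -1.4] [ 0.35  0.06 -0.  ] 0.1798922609289254
(np.int32(5230), array([316.6, 230.2]), array([291, 179,  52, 105], dtype=int32))
red (np.int32(136), array([339.9, 404.6]), array([337, 394,   8,  21], dtype=int32))
side red (np.int32(15), array([322.3, 151. ]), array([321, 146,   4,  10], dtype=int32))
side red (np.int32(44), array([458.3, 163.4]), array([456, 156,   8,  17], dtype=int32))
side blue (np.int32(255), array([382.7, 155.8]), array([373, 148,  21,  16], dtype=int32))
side blue (np.int32(1108), array([219.2, 175.5]), array([200, 153,  37,  43], dtype=int32))
side or (np.int32(41), array([159.7, 133.7]), array([156, 120,   8,  29], dtype=int32))
side or (np.int32(255), array([216.5, 159.2]), array([207, 147,  17,  26], dtype=int32))
side or (np.int32(113), array([138.8, 183.8]), array([101, 150,  62,  51], dtype=int32))
side or (np.int32(947), array([211.4, 227.5]), array([194, 195,  31,  64], dtype=int32))
side pail (np.int32(1124), array([218.9, 175.3]), array([198, 153,  39,  43], dtype=int32))
side pail0 (np.int32(1358), array([218.6, 172.9]), array([198, 153,  39,  43], dtype=int32))
top pail0 (np.int32(2629), array([119.9, 243.7]), array([ 89, 217,  65,  52], dtype=int32))
```

The bar is held still with its deep end at about 0.24 m and its shallow end at about 0.33 m. The pail hasn't moved and the plug is in it. Handing in.

```bash
python3 -c "
from cell import manip
print(manip.sign_off())"
```

```text
the job is handed in; nothing more can be done
None
```

The job is handed in at about 16 s of the 61 s allowed, with no verdict shown: the plug stands in the unmoved blue pail, and the bar is held still with its ends about 0.24 m and 0.33 m above the table; I didn't re-check the white pail at the end, and I viewed 11 pictures, one over the limit of 10.

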